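# Rewind a ratcheted vial carousel and index it two clicks

### The arm

A 6-joint arm with a two-finger parallel gripper is mounted at the origin on the work surface. World frame = base frame: x ahead of the robot, y to its left, z up, the work surface at z = 0. Lengths are in m, angles in rad, forces in N, time in s.
With the tool pointing down it reaches from about 0.15 to 0.775 m from the base axis. Payload 6.1 kg.
Tool frame: the origin (TCP) lies midway between the tips of the shut fingers; the grasp point (between the pads) lies 19 mm behind it (r.tcp_to_grasp is the distance from the TCP to the grasp point, in m); z points along the fingers, y is the direction in which the jaws open and shut (so a half turn about z gives the same grasp; the last joint's range is limited). The gripper opens to 85 mm and grips with 20 to 120 N. Pads are 22 mm wide; open, the fingers measure 114 mm over their backs; the gripper's body (76 mm by 85 mm) begins 54 mm behind the grasp point. The pads swing forward as they close: fully open they stand 13 mm farther back than shut.
Start: joints at [1.141, 0.126, -0.04, 1.405, 0, 1.571], TCP at [0.219, 0.477, 0.231] pointing down, gripper open.
Joint ranges: [-2.72, 2.72], [-0.95, 1.95], [-1.27, 1.35], [-1.78, 2.02], [-1.46, 1.47], [-3.14, 3.14]. Speed limits (rad/s): [2.39, 2.39, 3.01, 3.14, 3.14, 3.14].

### API

Orientations are given as [roll, pitch, yaw] about the fixed x, y, z axes, in that order (R = Rz(yaw) Ry(pitch) Rx(roll)).
In Python, from rig import r gives the robot as it stands.
- The arm moves only by the tool jog_arm, never from a script. Its argument "series" is a list of rows, each a list of 3 entries, a list of its own where there are three numbers: the shift along the tool's x, y, z in units of 40 cm (1.0 is 40 cm), then the turn about the tool's z in units of 45 degrees (1.0 is 45 degrees), then the opening, from 0 (shut) to 1 (fully open). A call has 1 to 8 rows; each row is the pose to reach, as a shift and turn from the pose measured when the call began, along the tool's axes at that moment; what a row does not reach only later rows make up. A row lasts 1/10 s, in which the tool goes at most 50 mm and 8.59 degrees, less where a joint would pass 70% of its speed; a pose out of reach is approached as far as the arm can. A call with a number of a shift or a turn outside -1 to 1 is refused whole. A call with a gripper value outside its range is refused whole. The fingers move at their own pace and stop on an object; the grip force is fixed at half the most. Time passes only in rows, so rows that repeat a pose let the fingers close. It gives the time, the measured TCP pose, the force and the opening at its end, in the units of the state.
- r.state(): the state, without advancing time (a new reading comes with each control period).
- r.get_image(name): name is "side" or "top"; returns a dict with "frame" (480x640x3 uint8, red, green, blue), "mtx" (3x3 intrinsics, pixels), "world_from_camera" (4x4, takes a point from camera to world coordinates). Camera axes: x right, y up, looking along -z (the intrinsics and any distortion apply to the point x, -y, -z); pixel columns grow to the right and rows downward; lengths in m; the calibration is good to about 2 mm. A picture is of the moment at which its call begins. There is no depth.
- r.close_job(): hands the job in, once; it reports no verdict.
Trained networks look in a picture, given as the dict that the camera call returned (one of the last four; its "shot" number tells which), for a name from the list of things; names that differ only in an ending like _2 or _b are one class to them, and where a whole thing is asked for, a point or a joint stands for the part that bears it (a point fixed in the world has none). Each returns a list of dicts, best first, with "conf" (0 to 1); they miss things now and then, are a little off and sometimes report something else, mostly with a low value. They report only what shows in the picture. A call takes as long as a camera call.
- r.find_in(target, picture): "rect" ([left, top, right, bottom] in pixels, round what is visible of it).
- r.silhouettes(target, picture): "region" (480x640 bool, what is visible of it) and "rect" ([left, top, right, bottom] in pixels, round what is visible of it).
The state is a dict: "time_s": time; "joint_pos": joint angles; "qvel": joint speeds; "joint_torque": joint torques, N m; "position": TCP position; "eef_rot": TCP orientation; "force": force on the tool from outside, world axes, zero at the start; "moment": the same for the moment, N m; "finger_gap": finger opening in m.
Only numpy, scipy, OpenCV 4.12 (cv2) and the standard library are available. Lean on these libraries where they do the work, as an engineer would, in place of code of your own. Each camera call takes 0.05 s, during which the arm holds its last target. There are 200 camera calls.

### The job

The vial carousel has run past its place. Throw its pawl over clear of the teeth, gently wind the knob back counter-clockwise by its off-centre pin until the carousel's lug just bears on the home stop screw, let the pawl down onto the teeth again, and then wind the knob clockwise two clicks, one at a time with a short pause after the first. Finish by easing the knob back until the tooth bears lightly on the pawl, and let go; the stop takes no more than 4 N and the pawl no more than 8 N, so turn by feel, and do not disturb the other things.

Things in the scene. Friction and masses are not known exactly. Their poses are not given: they have to be found in the camera images.
- carousel (a joint): angle of the vial carousel with its knob and toothed ring about the upright axis; grows CLOCKWISE from above (advancing). Lug meets the stop screw somewhere between -0.1 and 0.13 (not measured). A tooth bears on the pawl at 0.25 (first click from home), 0.64 (second), 1.04, 1.43; the pawl clicks down as these are passed. Friction 0.06 N m, stays where left. Starts at 0.9 to 1.4
- pawl (a joint): angle of the pawl about its level hinge: about 0 seated at a tooth's face, up to 0.15 riding over a tooth, 1.75 thrown back fully clear (upright, leaning away). No spring: below about 1.1 it falls onto the teeth by its weight, beyond about 1.5 it stays thrown back
- indexer: white fixed base plate, 230 x 260 x 18 mm; origin at the centre of its underside, under the carousel axis. In its frame the pawl is at +y, home stop at -y, needle post at +x (its top and arm at most 93 mm high). Carousel 160 mm wide with 16 vials (12 mm, 54 mm from the axis, tops at 74 mm). With the carousel at 0 the knob pin lies on this frame's +x side
- knob_pin (a point): where to grip the knob's upright steel pin, on its axis 124 mm above the table. Pin 14 mm thick with a freely spinning sleeve, 34 mm from the carousel axis, from 101 to 137 mm height, on the black round knob (92 mm wide, top at 100 mm). This point's x points out from the carousel axis. Grip it across the radius, else closing jaws turn the carousel
- ratchet: the carousel's 16 upright steel tooth faces, at mean radius 73 mm, 7 mm high over the tooth bottoms, which lie 42 mm above the table, and the lug, an 8 mm thick radial bar out to 104 mm from the axis; origin on the axis at table height, turns with the carousel. 4 N on the stop is 11 N at the knob pin, 8 N on the pawl is 17 N there
- home_stop: upright steel block on the base, 12 x 22 x 34 mm, carrying a level steel adjusting screw 8 mm thick that points along its -x and is set anew each time (from 8 mm back to 11 mm out, not measured); the lug meets the screw's end, 92 mm from the axis, when the carousel is fully home. Origin on the base plate, 5 mm behind the screw's end at its middle setting
- pawl_hinge (a point): point on the pawl's hinge, 60 mm above the table, with the axes of indexer; the hinge axis runs along its y. The seated pawl points along its +x; opening it swings the pin up and over towards -x
- pawl_pin (a point): centre of the pawl's handle pin, a level steel cylinder 16 mm thick, 16 mm long along the hinge axis (grip across its flat ends). With the pawl at 0 it lies 55 mm along +x and 25 mm above the hinge point, 60.4 mm from it; it can turn between the fingers while swung. Open the jaws at most about 60 mm here
- pawl_tip: the pawl's nose, a rounded bar 6 mm thick and 16 mm long, which drops between the teeth; origin at its centre, 73 mm from the carousel axis when seated
- solvent_bottle: bystander: glass bottle with cap, 72 mm wide, 190 mm high, origin under its centre
- beaker: bystander: glass cup 60 mm wide, 75 mm high, origin under its centre
- lc_column: bystander: steel tube 170 mm long, 15 mm thick, lying along its x
- wrench: bystander: steel wrench lying on the table
- septa_jar: bystander: small amber jar 26 mm wide, 40 mm high, standing on a corner of the base plate
- carton: bystander: white box 70 x 110 x 55 mm, origin under its centre
- vial_rack: bystander: fixed clear vial tray 110 x 160 x 30 mm beside the indexer

How it is judged:
On the way, in this order (a step that is already met when the one before it is completed fails the run):
1. the pawl is thrown over, clear of the teeth, before the carousel is turned back (value of joint pawl above 1.5 rad and value of joint carousel above 0.75 rad), for 0.2 s.
2. the carousel is turned back until its lug bears on the home stop, with the pawl still clear (value of joint pawl above 1.3 rad and contact force between ratchet and home_stop above 0.8 N), for 0.05 s.
3. the pawl is down on the teeth again with the carousel still home (value of joint each of pawl, carousel below 0.2 rad), for 0.2 s.
4. first click: the carousel pauses with the pawl dropped behind the first tooth (value of joint pawl below 0.09 rad and value of joint carousel between 0.22 and 0.5 rad), for 0.2 s.
5. second click: the pawl has dropped behind the second tooth (value of joint pawl below 0.09 rad and value of joint carousel between 0.61 and 0.9 rad), for 0.02 s.
6. the carousel is eased back until the second tooth bears on the pawl (value of joint carousel between 0.605 and 0.68 rad and contact force between ratchet and pawl_tip above 0.8 N), for 0.05 s.
At the end, for the whole second after the job is handed in: the carousel rests at the second click from home with the tooth back on the pawl (joint between 0.605 and 0.68 rad), the pawl seated (below 0.06 rad), everything still (value of joint carousel between 0.605 and 0.68 rad and value of joint pawl below 0.06 rad and velocity of joint carousel between -0.02 and 0.02 rad/s); the robot touches nothing.
It fails at once if a tooth is forced back against the pawl with more than 8 N (contact force between ratchet and pawl_tip above 8 N).
It fails at once if the lug is forced against the home stop with more than 4 N (contact force between ratchet and home_stop above 4 N).
It fails at once if a bystander is knocked or shifted by more than 20 mm (distance of any of solvent_bottle, beaker, lc_column, wrench, septa_jar, carton from where it was at the start of the episode above 0.02 m).
It also fails if it takes over 72 s, if anything falls off the work surface, if the arm or the gripper's body presses on something with over 40 N, if the wrist force passes 120 N, or if a joint passes its speed limit or range.

## Working session

There is one attempt and no reset: what is moved stays moved. The work goes in short steps, Python scripts to look and compute and a tool call to move; the robot and the scene stay as the last step left them, time stands still between calls to the robot, and variables do not carry over. Pictures are saved under pics/ and viewed, about 8 in all and at most 12, crops included, and the job is handed in when it is done.

Besides the shell and the picture viewer there is one more tool, called after ">>>" by a JSON object that holds its "op" and its "data", one argument or row to a line. jog_arm: Moves the arm, as the interface text tells. Its arguments: {"type":"object","properties":{"series":{"type":"array","items":{"type":"array"}}},"required":["series"]}

```bash
ls; mkdir -p pics; python3 - <<'E'
from rig import r
import cv2
print(r.state())
for n in ("top","side"):
    p=r.get_image(n); cv2.imwrite(f"pics/{n}0.png",p["frame"][:,:,::-1])
    print(n,p["mtx"].round(1).tolist(),p["world_from_camera"].round(3).tolist())
    for t in ["carousel","pawl","indexer","knob_pin","ratchet","home_stop","pawl_pin","pawl_tip","septa_jar","solvent_bottle","beaker"]:
        print(t,[(d["conf"],[round(float(x)) for x in d["rect"]]) for d in r.find_in(t,p)[:2]])
E
```

```text
pics
{'time_s': 0.0, 'joint_pos': array([ 1.14099105e+00,  1.26379435e-01, -4.06503657e-02,  1.40542292e+00,
        1.57164616e-05,  1.57082028e+00]), 'qvel': array([ 1.19347611e-03,  7.60488865e-04,  5.43404170e-04,  2.41179589e-03,
       -3.76314957e-05, -1.54258196e-04]), 'joint_torque': array([-2.02838870e-03, -4.35911000e+01,  3.52925670e+01,  1.72745786e-02,
       -4.89611602e-05, -1.68004840e-05]), 'position': array([0.21857793, 0.47685431, 0.2305094 ]), 'eef_rot': array([-3.13993626e+00, -1.56767565e-05,  2.71176339e+00]), 'force': array([-0.26555635,  0.25321688,  0.46901058]), 'moment': array([ 0.01431365, -0.0100704 , -0.01598244]), 'finger_gap': 0.08521862034667307}
top [[446.6, 0.0, 319.7], [0.0, 446.6, 246.0], [0.0, 0.0, 1.0]] [[-0.027, 0.994, -0.102, 0.415], [-0.999, -0.025, 0.021, 0.017], [0.018, 0.103, 0.995, 1.124], [0.0, 0.0, 0.0, 1.0]]
carousel [(0.87, [309, 191, 375, 261])]
pawl [(0.76, [295, 224, 315, 252])]
indexer [(0.92, [284, 177, 394, 278])]
knob_pin [(0.71, [307, 192, 378, 259])]
ratchet [(0.84, [314, 192, 366, 256])]
home_stop [(0.28, [284, 176, 395, 2
[... 160 characters left out ...]
155, 260])]
beaker [(0.66, [239, 196, 263, 225])]
side [[565.2, 0.0, 321.3], [0.0, 565.2, 240.0], [0.0, 0.0, 1.0]] [[0.966, 0.187, -0.179, 0.274], [-0.259, 0.743, -0.618, -0.787], [0.017, 0.643, 0.766, 1.099], [0.0, 0.0, 0.0, 1.0]]
carousel [(0.77, [326, 246, 395, 309])]
pawl [(0.49, [324, 227, 347, 253])]
indexer [(0.78, [294, 224, 428, 346])]
knob_pin [(0.76, [321, 248, 399, 309])]
ratchet [(0.86, [325, 268, 386, 309]), (0.45, [282, 93, 309, 161])]
home_stop [(0.63, [372, 300, 391, 319])]
pawl_pin [(0.53, [325, 226, 347, 252])]
pawl_tip []
septa_jar [(0.63, [408, 293, 420, 309])]
solvent_bottle [(0.72, [280, 94, 312, 160]), (0.2, [232, 135, 268, 180])]
beaker [(0.62, [340, 192, 364, 225])]
```

```bash
python3 - <<'E'
import cv2,numpy as np
t=cv2.imread("pics/top0.png")[155:300,260:420]; s=cv2.imread("pics/side0.png")[205:355,275:440]
t=cv2.resize(t,None,fx=5,fy=5,interpolation=cv2.INTER_CUBIC)[:600]
cv2.imwrite("pics/tc.png",cv2.resize(cv2.imread("pics/top0.png")[170:285,280:400],None,fx=5,fy=5,interpolation=3))
cv2.imwrite("pics/sc.png",cv2.resize(cv2.imread("pics/side0.png")[215:335,290:430],None,fx=5,fy=5,interpolation=3))
E
```

```text
(no output)
```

View pics/top0.png

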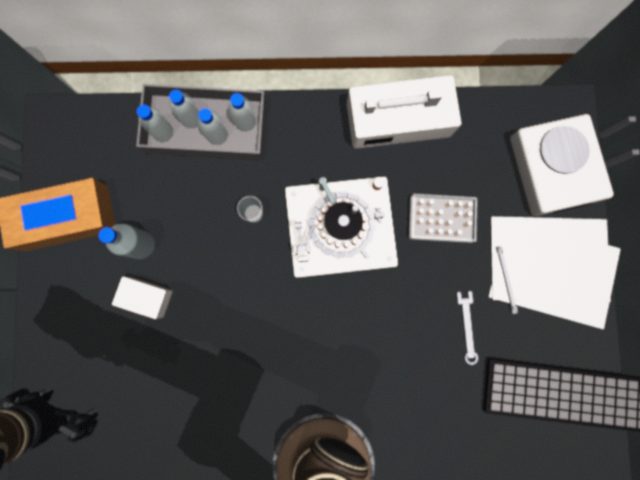

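View pics/tc.png

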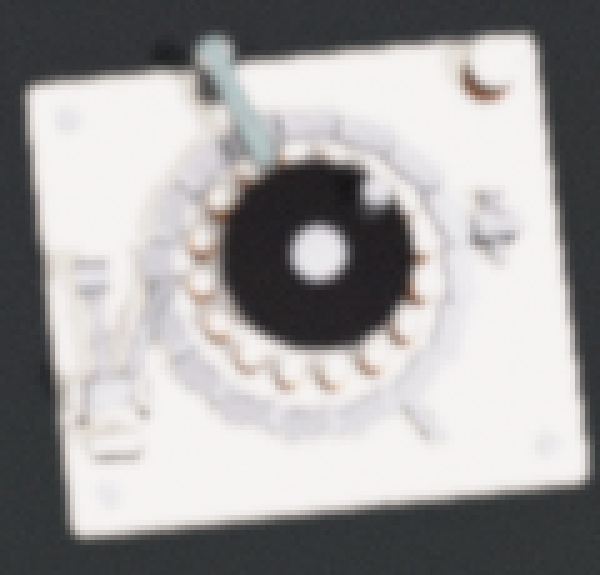

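View pics/sc.png

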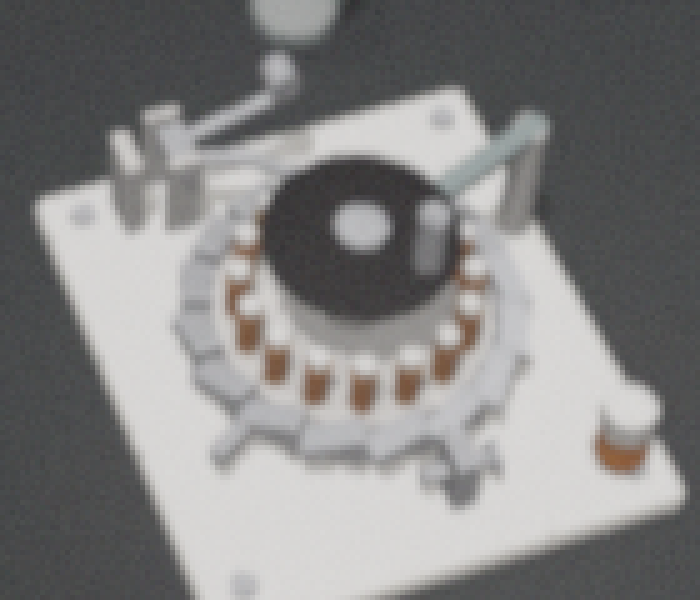

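Top crop shows the plate nearly aligned with the world, with the pawl at left (pin ≈ px (298,225), hinge ≈ (302,250)). Home stop is at right ≈ (378,215), needle post at top, knob pin ≈ (355,208) and lug ≈ (364,254). Side crop shows the pawl pin at ≈ (346,229) and the stop at ≈ (380,312). I'll localise from these.

```bash
cat > h.py <<'E'
import numpy as np, cv2
from scipy.optimize import least_squares
C={"top":[[446.6,319.7,246.0]],"side":[[565.2,321.3,240.0]]}
def cams():
    from rig import r
    return {n:r.get_image(n) for n in("top","side")}
def proj(p,X):
    X=np.atleast_2d(X); c=p["world_from_camera"]; q=(X-c[:3,3])@c[:3,:3]
    q=q*[1,-1,-1]; u=q@np.array(p["mtx"]).T
    return u[:,:2]/u[:,2:]
def tri(P,obs,zprior=None):
    f=lambda X:np.concatenate([(proj(P[n],X)[0]-uv) for n,uv in obs.items()]+([[ (X[2]-zprior)*1000]] if zprior is not None else []))
    s=least_squares(f,[.45,0,.08]); return s.x,f(s.x)
def tc(x,y): return np.array([(x+.5)/5-.5+280,(y+.5)/5-.5+170])
def sc(x,y): return np.array([(x+.5)/5-.5+290,(y+.5)/5-.5+215])
E
python3 - <<'E'
from h import *
from rig import r
P=cams(); print(P["top"].keys(), {k:P["top"][k] for k in P["top"] if k not in("frame","mtx","world_from_camera")})
L=np.array([[.115,.13,.018],[.115,-.13,.018],[-.115,-.13,.018],[-.115,.13,.018]])
T=np.array([tc(27,85),tc(537,35),tc(590,480),tc(78,538)]); S=[sc(35,200),sc(462,90),sc(688,490)]
# side: left corner = ? assign by index below
def W(p): 
    c,s=np.cos(p[2]),np.sin(p[2]); R=np.array([[c,-s,0],[s,c,0],[0,0,1]]); return L@R.T+[p[0],p[1],0]
ft=lambda p:(proj(P["top"],W(p))-T).ravel()
s=least_squares(ft,[.45,0,.1]); print("top only",s.x,s.fun.round(2))
idx=[3,0,1]
fs=lambda p:(proj(P["side"],W(p)[idx])-S).ravel()
s2=least_squares(fs,s.x); print("side only",s2.x,s2.fun.round(2))
p=least_squares(lambda p:np.r_[ft(p),fs(p)],s.x).x; print("both",p)
c,sn=np.cos(p[2]),np.sin(p[2]); R=np.array([[c,-sn],[sn,c]])
loc=lambda X:np.r_[R.T@(X[:2]-p[:2]),X[2]].round(4)
for nm,o,z in [("knobpin top",{"top":tc(378,185),"side":sc(436,205)},.137),("knobcap",{"top":tc(320,252),"side":sc(362,227)},None),
  ("pawlpin",{"side":sc(281,74)},.087),("pawlpin2",{"top":tc(90,265),"side":sc(281,74)},None),
  ("lug end",{"top":tc(432,435),"side":sc(222,455)},None),("stop",{"top":tc(495,230),"side":sc(460,465)},None)]:
    X,e=tri(P,o,z); print(nm,X.round(4),loc(X),e.round(2), "ang cw",np.round(-np.arctan2(loc(X)[1],loc(X)[0]),3))
for t in ["pawl_pin","pawl","home_stop"]:
    for n in P:
        print(t,n,[(d["conf"],d["rect"]) for d in r.silhouettes(t,P[n])[:1]])
E
```

```text
dict_keys(['frame', 'mtx', 'world_from_camera', 'shot']) {'shot': 3}
top only [ 0.57784567 -0.06163057  0.08243106] [-0.03 -0.06 -0.01 -0.58  0.86  0.42 -0.81  0.17]
side only [ 0.57916387 -0.0634899   0.08055993] [-0.91 -0.35  0.02 -1.22  0.83  1.12]
both [ 0.57850015 -0.0623606   0.08050611]
knobpin top [ 0.6038 -0.0847  0.1372] [ 0.0235 -0.0243  0.1372] [-0.46 -0.13 -0.02  0.6   0.18] ang cw 0.802
knobcap [ 0.5797 -0.0614  0.1023] [0.0013 0.0008 0.1023] [ 0.03 -0.18 -0.17  0.03] ang cw -0.552
pawlpin [0.5755 0.0473 0.087 ] [0.0058 0.1096 0.087 ] [0. 0. 0.] ang cw -1.518
pawlpin2 [0.5765 0.0459 0.0886] [0.0067 0.108  0.0886] [-0.09  0.62  0.63 -0.09] ang cw -1.509
lug end [ 0.4998 -0.1191  0.0326] [-0.083  -0.0503  0.0326] [ 0.09 -0.59 -0.54  0.06] ang cw 2.597
stop [ 0.6004 -0.1536  0.0372] [ 0.0145 -0.0927  0.0372] [ 0.1  -0.65 -0.59  0.1 ] ang cw 1.416
pawl_pin top [(0.69, [291.9, 221.0, 314.1, 254.7])]
pawl_pin side [(0.6, [325.1, 225.6, 348.6, 251.5])]
pawl top [(0.51, [297.4, 221.0, 313.6, 249.1])]
pawl side [(0.65, [322.0, 226.8, 347.4, 252.6])]
home_stop top [(0.46, [374.9, 210.9, 384.9, 221.9])]
home_stop side [(0.7, [377.5, 299.4, 388.6, 318.4])]
```

>>> {"op": "jog_arm", "data": {
  "series": [
    [[-0.7,-0.34,0],1,0.68],
    [[-0.7,-0.34,0],1,0.68],
    [[-0.7,-0.34,0],1,0.68],
    [[-0.7,-0.34,0],1,0.68],
    [[-0.7,-0.34,0],1,0.68],
    [[-0.7,-0.34,0],1,0.68],
    [[-0.7,-0.34,0],1,0.68],
    [[-0.7,-0.34,0],1,0.68]
  ]
}}

```text
time_s: 2.4
position: [0.4175, 0.2356, 0.2312]
eef_rot: [-3.141, -0.0, 1.923]
force: [0.1, 0.7, -0.0]
finger_gap: 0.058
```

>>> {"op": "jog_arm", "data": {
  "series": [
    [[0,0,0],1,0.68],
    [[0,0,0],1,0.68],
    [[0,0,0],1,0.68],
    [[0,0,0],1,0.68],
    [[0,0,0],1,0.68],
    [[0,0,0],1,0.68]
  ]
}}

```text
time_s: 3.0
position: [0.4164, 0.2372, 0.2313]
eef_rot: [-3.141, -0.0, 1.136]
force: [0.2, 0.2, -0.9]
finger_gap: 0.0581
```

>>> {"op": "jog_arm", "data": {
  "series": [
    [[0,0,0],1,0.68],
    [[0,0,0],1,0.68],
    [[0,0,0],1,0.68],
    [[0,0,0],1,0.68],
    [[0,0,0],1,0.68],
    [[0,0,0],1,0.68],
    [[0,0,0],1,0.68]
  ]
}}

```text
time_s: 3.7
position: [0.433, 0.1982, 0.2313]
eef_rot: [-3.107, 0.001, 0.408]
force: [0.4, 0.6, -0.5]
finger_gap: 0.0579
```

>>> {"op": "jog_arm", "data": {
  "series": [
    [[0,0,0],0.35,0.68],
    [[0,0,0],0.35,0.68],
    [[0,0,0],0.35,0.68]
  ]
}}

```text
time_s: 4.0
position: [0.4494, 0.1238, 0.2313]
eef_rot: [-3.058, 0.013, 0.217]
force: [-1.0, 0.9, 0.3]
finger_gap: 0.0581
```

```bash
cat >> h.py <<'E'
from scipy.spatial.transform import Rotation as Ro
def st(): 
    from rig import r
    return r.state()
def go(dest,yaw=None,s=None):
    "units of shift (tool axes) and turn to bring TCP to dest (world)"
    s=s or st(); R=Ro.from_euler("xyz",s["eef_rot"])
    d=R.as_matrix().T@(np.array(dest)-s["position"])/.4
    t=0 if yaw is None else -((yaw-s["eef_rot"][2]+np.pi)%(2*np.pi)-np.pi)/(np.pi/4)
    return d.round(4).tolist(),round(float(t),3)
def show():
    s=st(); print(round(s["time_s"],2),s["position"].round(4),s["eef_rot"].round(3),"F",s["force"].round(2),"gap",round(s["finger_gap"],4),"q",s["joint_pos"].round(2))
E
python3 - <<'E'
from h import *
show(); print(go([.5765,.0463,.150],.0805))
E
```

```text
4.0 [0.4494 0.1238 0.2313] [-3.058  0.013  0.217] F [-1.04  0.86  0.33] gap 0.0581 q [ 0.22  0.02 -0.15  1.41  0.08  3.14]
([0.2714, 0.2731, 0.1775], 0.173)
```

```bash
python3 - <<'E'
from h import *
s=st(); print(s["joint_pos"][5], s["joint_pos"][4])
E
```

```text
3.1409058058772494 0.08347347719389657
```

>>> {"op": "jog_arm", "data": {
  "series": [
    [[0,0,0],-1,0.68],
    [[0,0,0],-1,0.68],
    [[0,0,0],-1,0.68],
    [[0,0,0],-1,0.68],
    [[0,0,0],-1,0.68],
    [[0,0,0],-1,0.68]
  ]
}}

```text
time_s: 4.6
position: [0.449, 0.125, 0.2314]
eef_rot: [-3.073, -0.05, 1.006]
force: [0.7, -0.4, -0.7]
finger_gap: 0.0579
```

>>> {"op": "jog_arm", "data": {
  "series": [
    [[0,0,0],-1,0.68],
    [[0,0,0],-1,0.68],
    [[0,0,0],-1,0.68],
    [[0,0,0],-1,0.68],
    [[0,0,0],-1,0.68],
    [[0,0,0],-1,0.68]
  ]
}}

```text
time_s: 5.2
position: [0.4486, 0.1262, 0.2315]
eef_rot: [-3.129, -0.084, 1.799]
force: [-0.6, -0.2, 0.4]
finger_gap: 0.0581
```

>>> {"op": "jog_arm", "data": {
  "series": [
    [[0,0,0],-1,0.68],
    [[0,0,0],-1,0.68],
    [[0,0,0],-1,0.68],
    [[0,0,0],-1,0.68],
    [[0,0,0],-1,0.68],
    [[0,0,0],-1,0.68]
  ]
}}

```text
time_s: 5.8
position: [0.4482, 0.1274, 0.2315]
eef_rot: [3.091, -0.067, 2.593]
force: [0.4, 0.3, -0.5]
finger_gap: 0.0577
```

>>> {"op": "jog_arm", "data": {
  "series": [
    [[0,0,0],-1,0.68],
    [[0,0,0],-1,0.68],
    [[0,0,0],-1,0.68],
    [[0,0,0],-1,0.68],
    [[0,0,0],-1,0.68],
    [[0,0,0],-1,0.68]
  ]
}}

```text
time_s: 6.4
position: [0.4478, 0.1287, 0.2316]
eef_rot: [3.058, -0.011, -2.899]
force: [0.2, 0.6, -0.2]
finger_gap: 0.0582
```

>>> {"op": "jog_arm", "data": {
  "series": [
    [[0,0,0],-1,0.68],
    [[0,0,0],-1,0.68],
    [[0,0,0],-1,0.68],
    [[0,0,0],-1,0.68],
    [[0,0,0],-1,0.68],
    [[0,0,0],-1,0.68]
  ]
}}

```text
time_s: 7.0
position: [0.4474, 0.1299, 0.2317]
eef_rot: [3.075, 0.052, -2.109]
force: [0.2, -1.0, 0.3]
finger_gap: 0.0581
```

>>> {"op": "jog_arm", "data": {
  "series": [
    [[0,0,0],-1,0.68],
    [[0,0,0],-1,0.68],
    [[0,0,0],-1,0.68],
    [[0,0,0],-1,0.68],
    [[0,0,0],-1,0.68],
    [[0,0,0],-1,0.68]
  ]
}}

```text
time_s: 7.6
position: [0.447, 0.1311, 0.2318]
eef_rot: [3.131, 0.084, -1.316]
force: [-0.2, 0.1, -0.2]
finger_gap: 0.0578
```

>>> {"op": "jog_arm", "data": {
  "series": [
    [[0,0,0],-1,0.68],
    [[0,0,0],-1,0.68],
    [[0,0,0],-1,0.68],
    [[0,0,0],-1,0.68],
    [[0,0,0],-1,0.68],
    [[0,0,0],-1,0.68]
  ]
}}

```text
time_s: 8.2
position: [0.4466, 0.1323, 0.2319]
eef_rot: [-3.089, 0.066, -0.522]
force: [0.5, -0.6, -0.7]
finger_gap: 0.0578
```

```bash
python3 - <<'E'
from h import *
show(); R=Ro.from_euler("xyz",st()["eef_rot"]).as_matrix(); print(R[:,2])
E
```

```text
8.2 [0.4466 0.1323 0.2319] [-3.089  0.066 -0.522] F [ 0.55 -0.58 -0.67] gap 0.0578 q [ 0.24  0.02 -0.15  1.41  0.08 -2.38]
[-0.03103599  0.0784283  -0.99643654]
```

>>> {"op": "jog_arm", "data": {
  "series": [
    [[0,0,0],-0.93,0.68],
    [[0,0,0],-0.93,0.68],
    [[0,0,0],-0.93,0.68],
    [[0,0,0],-0.93,0.68],
    [[0,0,0],-0.93,0.68],
    [[0,0,0],-0.93,0.68]
  ]
}}

```text
time_s: 8.8
position: [0.4462, 0.1334, 0.2319]
eef_rot: [-3.058, 0.014, 0.21]
force: [0.5, 0.3, -1.0]
finger_gap: 0.058
```

>>> {"op": "jog_arm", "data": {
  "series": [
    [[0,0,0],-0.1,0.68],
    [[0,0,0],-0.2,0.68],
    [[0,0,0],-0.3,0.68],
    [[0,0,0],-0.4,0.68],
    [[0,0,0],-0.55,0.68],
    [[0,0,0],-0.55,0.68]
  ]
}}

```text
time_s: 9.4
position: [0.3891, 0.236, 0.2319]
eef_rot: [-3.124, -0.018, 0.529]
force: [-0.0, 1.1, 0.7]
finger_gap: 0.0583
```

```bash
python3 - <<'E'
from h import *
show(); R=Ro.from_euler("xyz",st()["eef_rot"]).as_matrix(); print(R[:,2],st()["joint_pos"][4:])
E
```

```text
9.4 [0.3891 0.236  0.2319] [-3.124 -0.018  0.529] F [-0.03  1.06  0.75] gap 0.0583 q [ 0.53 -0.02 -0.19  1.38  0.02 -3.14]
[ 0.00669947  0.02464053 -0.99967393] [ 0.01780658 -3.13660974]
```

>>> {"op": "jog_arm", "data": {
  "series": [
    [[0,0,0],-0.05,0.68],
    [[0,0,0],-0.11,0.68],
    [[0,0,0],-0.11,0.68]
  ]
}}

```text
time_s: 9.7
position: [0.377, 0.2542, 0.232]
eef_rot: [-3.141, -0.02, 0.59]
force: [-0.1, -0.6, -0.3]
finger_gap: 0.058
```

>>> {"op": "jog_arm", "data": {
  "series": [
    [[0,0,0],1,0.68],
    [[0,0,0],1,0.68],
    [[0,0,0],1,0.68],
    [[0,0,0],1,0.68],
    [[0,0,0],1,0.68],
    [[0,0,0],1,0.68]
  ]
}}

```text
time_s: 10.3
position: [0.3775, 0.2538, 0.232]
eef_rot: [-3.128, -0.014, -0.202]
force: [0.2, -0.1, -0.3]
finger_gap: 0.0581
```

>>> {"op": "jog_arm", "data": {
  "series": [
    [[0,0,0],1,0.68],
    [[0,0,0],1,0.68],
    [[0,0,0],1,0.68],
    [[0,0,0],1,0.68],
    [[0,0,0],1,0.68],
    [[0,0,0],1,0.68]
  ]
}}

```text
time_s: 10.9
position: [0.3779, 0.2533, 0.2319]
eef_rot: [-3.122, -0.0, -0.994]
force: [-0.2, -0.2, -0.6]
finger_gap: 0.0579
```

>>> {"op": "jog_arm", "data": {
  "series": [
    [[0,0,0],1,0.68],
    [[0,0,0],1,0.68],
    [[0,0,0],1,0.68],
    [[0,0,0],1,0.68],
    [[0,0,0],1,0.68],
    [[0,0,0],1,0.68]
  ]
}}

```text
time_s: 11.5
position: [0.3784, 0.2528, 0.2319]
eef_rot: [-3.127, 0.013, -1.786]
force: [0.7, -0.7, 0.4]
finger_gap: 0.0578
```

```bash
python3 - <<'E'
from h import *
show(); R=Ro.from_euler("xyz",st()["eef_rot"]).as_matrix(); print(R[:,2],st()["joint_pos"][4:])
print(go([.5765,.0463,.150],.0805+np.pi))
E
```

```text
11.5 [0.3784 0.2528 0.2319] [-3.127  0.013 -1.786] F [ 0.65 -0.74  0.41] gap 0.0578 q [ 0.59 -0.02 -0.2   1.38 -0.   -0.77]
[ 0.01669782  0.01002046 -0.99981037] [-0.00095738 -0.76568001]
([0.4013, -0.5913, 0.2078], 1.623)
```

>>> {"op": "jog_arm", "data": {
  "series": [
    [[0.4,-0.59,0],1,0.68],
    [[0.4,-0.59,0],1,0.68],
    [[0.4,-0.59,0],1,0.68],
    [[0.4,-0.59,0],1,0.68],
    [[0.4,-0.59,0],1,0.68],
    [[0.4,-0.59,0],1,0.68],
    [[0.4,-0.59,0],1,0.68],
    [[0.4,-0.59,0],1,0.68]
  ]
}}

```text
time_s: 12.3
position: [0.5749, 0.0449, 0.2324]
eef_rot: [3.141, 0.018, -2.575]
force: [0.2, 0.3, 0.3]
finger_gap: 0.0582
```

>>> {"op": "jog_arm", "data": {
  "series": [
    [[0,0,0],0.62,0.68],
    [[0,0,0],0.62,0.68],
    [[0,0,0],0.62,0.68],
    [[0,0,0],0.62,0.68]
  ]
}}

```text
time_s: 12.7
position: [0.574, 0.046, 0.2328]
eef_rot: [3.133, 0.016, -3.065]
force: [0.0, 0.7, -0.3]
finger_gap: 0.0576
```

```bash
python3 - <<'E'
from h import *
show(); print(go([.5765,.0463,.120],.0805+np.pi));print(go([.5765,.0463,.073],.0805+np.pi))
P=cams()
cv2.imwrite("pics/a.png",np.hstack([cv2.resize(P[n]["frame"][a:a+90,b:b+80,::-1],None,fx=5,fy=5,interpolation=3) for n,a,b in (("top",175,275),("side",190,305))]))
for n in P:
    print(n,proj(P[n],[[.5765,.0463,.088],st()["position"]]).round(1).tolist())
E
```

```text
12.7 [0.574  0.046  0.2328] [ 3.133  0.016 -3.065] F [ 0.01  0.71 -0.31] gap 0.0576 q [ 0.08  0.21  0.06  1.41  0.01 -0.  ]
([-0.0017, -0.0022, 0.2821], -0.004)
([0.0002, -0.0032, 0.3996], -0.004)
top [[297.3, 223.3], [295.3, 213.4]]
side [[346.4, 229.4], [348.7, 186.0]]
```

View pics/a.png

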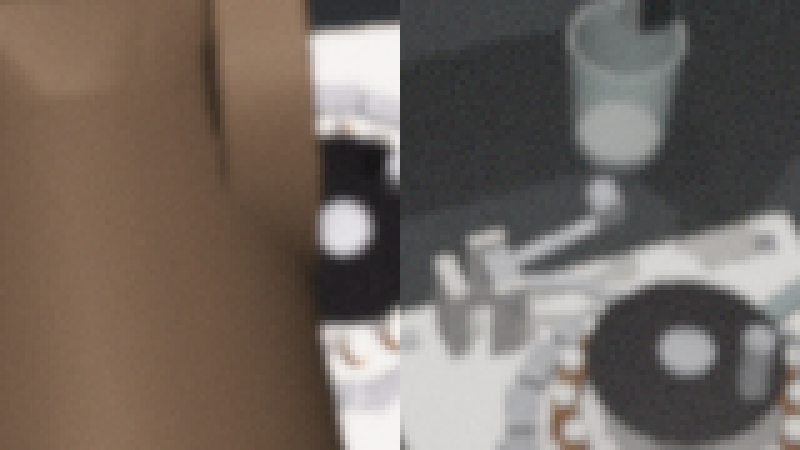

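The side view shows the pawl pin at ≈ (345,229), as triangulated, with the open fingers above it and the beaker behind. I'll descend and grip.

>>> {"op": "jog_arm", "data": {
  "series": [
    [[0,-0.003,0.15],0,0.68],
    [[0,-0.003,0.3],0,0.68],
    [[0,-0.003,0.35],0,0.68],
    [[0,-0.003,0.4],0,0.68],
    [[0,-0.003,0.4],0,0.68],
    [[0,-0.003,0.4],0,0.68]
  ]
}}

```text
time_s: 13.4
position: [0.5766, 0.0468, 0.0737]
eef_rot: [3.133, 0.017, -3.059]
force: [-0.5, -0.8, 1.5]
finger_gap: 0.058
```

>>> {"op": "jog_arm", "data": {
  "series": [
    [[0,0,0],0,0.3],
    [[0,0,0],0,0.1],
    [[0,0,0],0,0.1],
    [[0,0,0],0,0.1],
    [[0,0,0],0,0.1]
  ]
}}

```text
time_s: 13.9
position: [0.5779, 0.0455, 0.0754]
eef_rot: [3.136, 0.02, -3.06]
force: [0.1, -5.4, 3.7]
finger_gap: 0.0143
```

```bash
python3 - <<'E'
from h import *
show()
P=cams()
cv2.imwrite("pics/b.png",cv2.resize(P["side"]["frame"][190:270,300:400,::-1],None,fx=6,fy=6,interpolation=3))
E
```

```text
13.9 [0.5779 0.0455 0.0754] [ 3.136  0.02  -3.06 ] F [ 0.15 -5.4   3.74] gap 0.0143 q [ 0.08  0.26 -0.23  1.07  0.01 -0.01]
```

View pics/b.png

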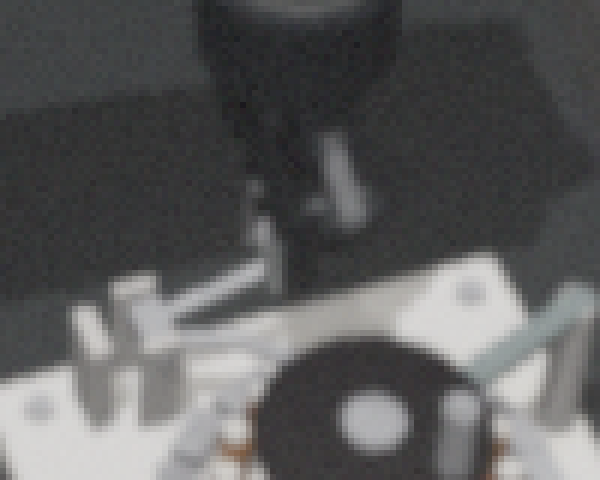

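Pin gripped: the fingers close on it in the side view at ≈ (345,230) and the gap is 14 mm. Now I'll swing the first part of the arc.

>>> {"op": "jog_arm", "data": {
  "series": [
    [[0.008,0,-0.0125],0,0.1],
    [[0.016,0,-0.024],0,0.1],
    [[0.026,0,-0.035],0,0.1],
    [[0.038,0,-0.045],0,0.1],
    [[0.05,0,-0.054],0,0.1],
    [[0.063,0,-0.062],0,0.1],
    [[0.077,0,-0.069],0,0.1],
    [[0.0915,0,-0.074],0,0.1]
  ]
}}

```text
time_s: 14.8
position: [0.5408, 0.0422, 0.1046]
eef_rot: [3.136, 0.021, -3.06]
force: [5.1, -1.0, -7.7]
finger_gap: 0.0146
```

```bash
python3 - <<'E'
from h import *
show()
E
```

```text
14.8 [0.5408 0.0422 0.1046] [ 3.136  0.021 -3.06 ] F [ 5.07 -1.03 -7.72] gap 0.0146 q [ 0.07  0.17 -0.27  1.11  0.01 -0.01]
```

>>> {"op": "jog_arm", "data": {
  "series": [
    [[0.015,0,-0.003],0,0.1],
    [[0.03,0,-0.004],0,0.1],
    [[0.045,0,-0.005],0,0.1],
    [[0.06,0,-0.004],0,0.1],
    [[0.075,0,-0.001],0,0.1],
    [[0.089,0,0.002],0,0.1],
    [[0.103,0,0.007],0,0.1],
    [[0.1165,0,0.014],0,0.1]
  ]
}}

```text
time_s: 15.6
position: [0.4972, 0.0387, 0.1026]
eef_rot: [3.136, 0.03, -3.06]
force: [-0.5, 0.5, 17.1]
finger_gap: 0.0138
```

```bash
python3 - <<'E'
from h import *
show()
P=cams()
cv2.imwrite("pics/c.png",cv2.resize(P["side"]["frame"][190:320,290:420,::-1],None,fx=4.5,fy=4.5,interpolation=3))
E
```

```text
15.6 [0.4972 0.0387 0.1026] [ 3.136  0.03  -3.06 ] F [-0.51  0.52 17.05] gap 0.0138 q [ 0.07  0.08 -0.37  1.09  0.01 -0.01]
```

View pics/c.png

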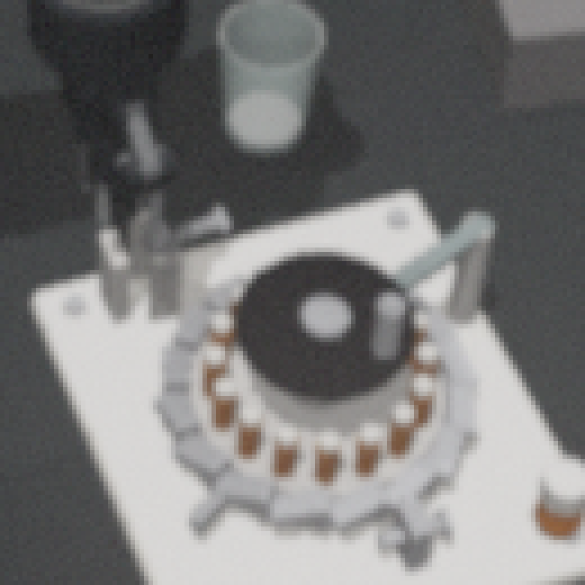

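Pawl is thrown back: the nose now points up and right at ≈ (338,238). A fit to the path gives a pawl angle of about 1.6. I'll push slightly further, release and rise.

>>> {"op": "jog_arm", "data": {
  "series": [
    [[0.006,0,-0.001],0,0.1],
    [[0.012,0,0.001],0,0.1],
    [[0.012,0,0.001],0,0.1],
    [[0.012,0,0.001],0,0.4],
    [[0.012,0,0.001],0,0.68],
    [[0.012,0,0.001],0,0.68],
    [[0.012,0,0.001],0,0.68]
  ]
}}

```text
time_s: 16.4
position: [0.4911, 0.0382, 0.102]
eef_rot: [3.136, 0.028, -3.06]
force: [0.2, 0.2, 0.0]
finger_gap: 0.0581
```

>>> {"op": "jog_arm", "data": {
  "series": [
    [[0,0,-0.08],0,0.68],
    [[0,0,-0.16],0,0.68],
    [[0,0,-0.2],0,0.68]
  ]
}}

```text
time_s: 16.7
position: [0.4896, 0.0377, 0.1848]
eef_rot: [3.136, 0.031, -3.06]
force: [0.3, 0.4, -0.4]
finger_gap: 0.0582
```

```bash
python3 - <<'E'
from h import *
show()
P=cams()
cv2.imwrite("pics/d.png",cv2.resize(P["side"]["frame"][205:325,290:410,::-1],None,fx=5,fy=5,interpolation=3))
E
```

```text
16.7 [0.4896 0.0377 0.1848] [ 3.136  0.031 -3.06 ] F [ 0.28  0.36 -0.43] gap 0.0582 q [ 0.07  0.04 -0.24  1.26  0.01 -0.01]
```

View pics/d.png

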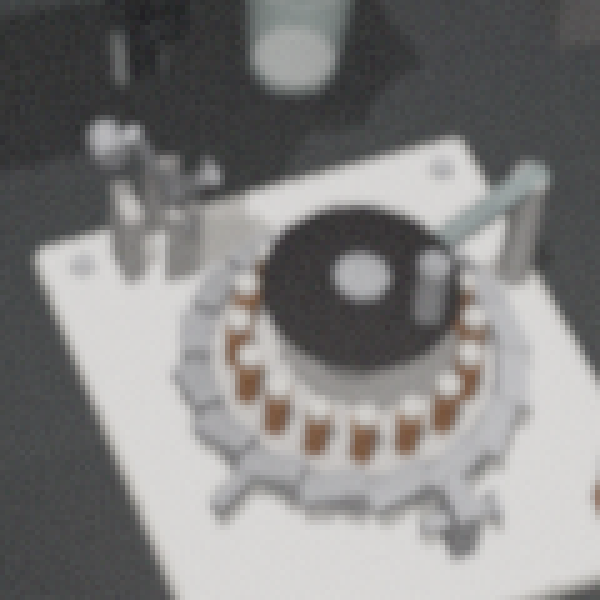

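Pawl rests thrown back (pin at ≈ px (310,232), leaning away). Next is the knob pin.

```bash
python3 - <<'E'
from h import *
print(go([.603,-.0855,.165],1.651-.87+np.pi))
E
```

```text
([-0.2541, -0.3304, 0.0559], -0.89)
```

>>> {"op": "jog_arm", "data": {
  "series": [
    [[-0.254,-0.33,0],-0.89,0.55],
    [[-0.254,-0.33,0],-0.89,0.55],
    [[-0.254,-0.33,0],-0.89,0.55],
    [[-0.254,-0.33,0],-0.89,0.55],
    [[-0.254,-0.33,0.05],-0.89,0.55],
    [[-0.254,-0.33,0.056],-0.89,0.55],
    [[-0.254,-0.33,0.056],-0.89,0.55]
  ]
}}

```text
time_s: 17.5
position: [0.6018, -0.0851, 0.1633]
eef_rot: [-3.128, 0.027, -2.363]
force: [0.2, 0.0, 0.1]
finger_gap: 0.0473
```

```bash
python3 - <<'E'
from h import *
show()
print(go([.603,-.0855,.107],1.651-.87+np.pi))
E
```

```text
17.5 [ 0.6018 -0.0851  0.1633] [-3.128  0.027 -2.363] F [0.15 0.04 0.07] gap 0.0473 q [-0.15  0.27 -0.02  1.26  0.01 -0.92]
([0.0024, -0.001, 0.1408], -0.003)
```

>>> {"op": "jog_arm", "data": {
  "series": [
    [[0.002,-0.001,0.07],0,0.55],
    [[0.002,-0.001,0.12],0,0.55],
    [[0.002,-0.001,0.14],0,0.55],
    [[0.002,-0.001,0.14],0,0.55],
    [[0.002,-0.001,0.14],0,0.55]
  ]
}}

```text
time_s: 18.0
position: [0.6035, -0.0852, 0.1086]
eef_rot: [-3.127, 0.028, -2.363]
force: [-0.4, 0.2, -0.6]
finger_gap: 0.0471
```

>>> {"op": "jog_arm", "data": {
  "series": [
    [[0,0,0],0,0.3],
    [[0,0,0],0,0.1],
    [[0,0,0],0,0.08],
    [[0,0,0],0,0.08],
    [[0,0,0],0,0.08]
  ]
}}

```text
time_s: 18.5
position: [0.6039, -0.0849, 0.1101]
eef_rot: [-3.126, 0.03, -2.363]
force: [-2.0, 0.9, 6.0]
finger_gap: 0.0123
```

```bash
python3 - <<'E'
from h import *
show()
P=cams()
cv2.imwrite("pics/e.png",cv2.resize(P["side"]["frame"][205:325,300:420,::-1],None,fx=5,fy=5,interpolation=3))
E
```

```text
18.5 [ 0.6039 -0.0849  0.1101] [-3.126  0.03  -2.363] F [-2.    0.85  6.03] gap 0.0123 q [-0.15  0.28 -0.11  1.15  0.01 -0.92]
```

View pics/e.png

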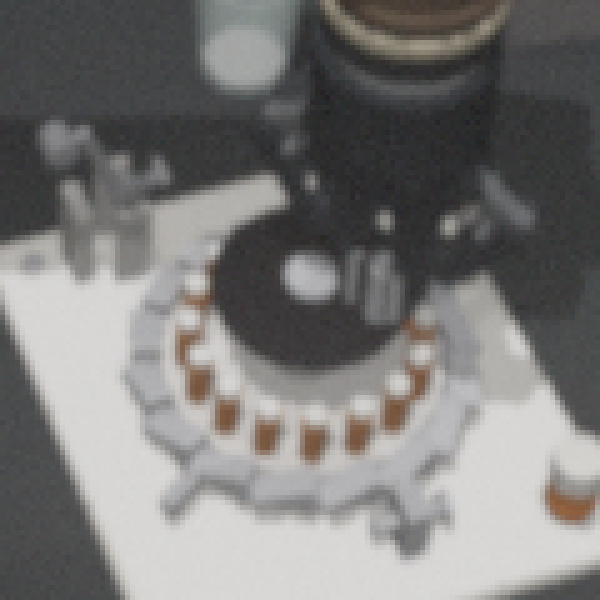

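Pin is gripped: in the side view the pads straddle the pin at ≈ (376,260), and the pawl is still back. I'll compute arc waypoints.

```bash
cat >> h.py <<'E'
def arc(dths,C=(.5791,-.0619),r=.034,yw=.0805,dz=0,rad=0):
    "rows for turning CCW by each dth from here; c: carousel angle"
    s=st(); v=s["position"][:2]-np.array(C); a=np.arctan2(v[1],v[0]); rr=np.hypot(*v)
    u=v/rr; tg=np.array([-u[1],u[0]]); F=s["force"][:2]
    print("c=%.3f r=%.4f  F_rad=%.2f F_ccw=%.2f"%(yw-a,rr,F@u,F@tg)); R=Ro.from_euler("xyz",s["eef_rot"]).as_matrix()
    for d in dths:
        q=np.array(C)+(rr+rad)*np.array([np.cos(a+d),np.sin(a+d)])
        print(((R.T@np.r_[q-s["position"][:2],dz])/.4).round(4).tolist(),round(-d/(np.pi/4),3))
E
python3 - <<'E'
from h import *
show(); arc(np.arange(1,9)*.055)
E
```

```text
18.6 [ 0.6038 -0.0849  0.1101] [-3.126  0.029 -2.363] F [-1.75  0.49  5.21] gap 0.0118 q [-0.15  0.28 -0.11  1.15  0.01 -0.92]
c=0.828 r=0.0338  F_rad=-1.62 F_ccw=-0.84
[-0.0046, 0.0003, 0.0001] -0.07
[-0.0092, 0.0009, 0.0003] -0.14
[-0.0138, 0.0018, 0.0004] -0.21
[-0.0183, 0.0029, 0.0005] -0.28
[-0.0227, 0.0042, 0.0006] -0.35
[-0.0271, 0.0058, 0.0007] -0.42
[-0.0314, 0.0076, 0.0008] -0.49
[-0.0355, 0.0096, 0.0009] -0.56
```

>>> {"op": "jog_arm", "data": {
  "series": [
    [[-0.0046,0.0003,0],-0.07,0.08],
    [[-0.0092,0.0009,0],-0.14,0.08],
    [[-0.0138,0.0018,0],-0.21,0.08],
    [[-0.0183,0.0029,0],-0.28,0.08],
    [[-0.0227,0.0042,0],-0.35,0.08],
    [[-0.0271,0.0058,0],-0.42,0.08],
    [[-0.0314,0.0076,0],-0.49,0.08],
    [[-0.0355,0.0096,0],-0.56,0.08]
  ]
}}

```text
time_s: 19.4
position: [0.6118, -0.0731, 0.1103]
eef_rot: [-3.114, 0.018, -1.922]
force: [2.7, -3.2, -4.5]
finger_gap: 0.0121
```

```bash
python3 - <<'E'
from h import *
show(); arc(np.arange(1,6)*.04)
P=cams(); proj
cv2.imwrite("pics/f.png",cv2.resize(P["side"]["frame"][250:340,310:420,::-1],None,fx=7,fy=6.6,interpolation=3))
E
```

```text
19.4 [ 0.6118 -0.0731  0.1103] [-3.114  0.018 -1.922] F [ 2.68 -3.18 -4.5 ] gap 0.0121 q [-0.12  0.3  -0.1   1.15  0.01 -1.34]
c=0.412 r=0.0346  F_rad=3.57 F_ccw=-2.14
[-0.0035, 0.0001, 0.0001] -0.051
[-0.0069, 0.0004, 0.0001] -0.102
[-0.0103, 0.0008, 0.0002] -0.153
[-0.0137, 0.0014, 0.0002] -0.204
[-0.0171, 0.0021, 0.0003] -0.255
```

View pics/f.png

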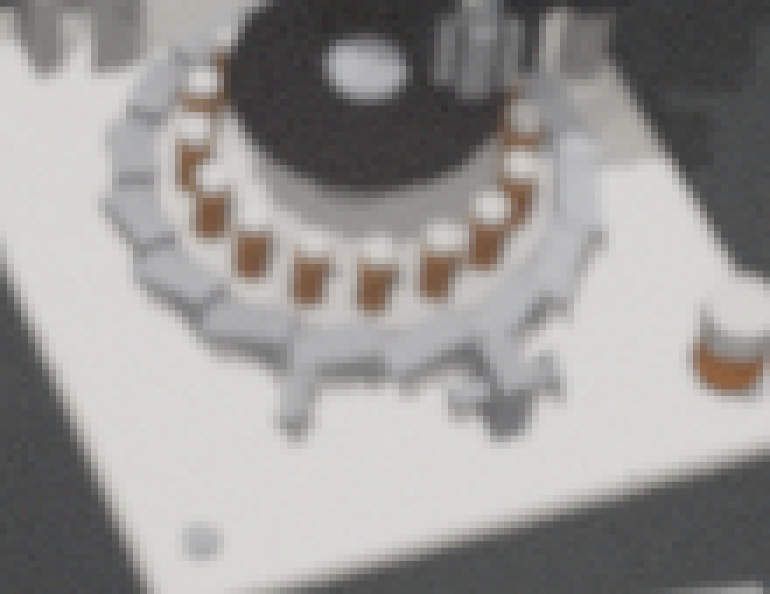

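Lug end at px ≈ (352,313), screw end at ≈ (374,310). I'll estimate the remaining angle.

```bash
python3 - <<'E'
from h import *
P={"side":cams()["side"]}
C=np.array([.5791,-.0619]); cs,sn=np.cos(.0805),np.sin(.0805); R=np.array([[cs,-sn],[sn,cs]])
f=lambda x,y:np.array([(x+.5)/7-.5+310,(y+.5)/6.6-.5+250])
for z in(.03,.038,.046):
  for n,p in [("lug right edge",(309,415)),("lug root",(300,345)),("lugL",(282,420)),("screw end",(449,398)),("screw other",(560,372)),("block top",(505,390))]:
    X,_=tri(P,{"side":f(*p)},z); l=R.T@(X[:2]-C); print(z,n,l.round(4),"cw",round(-np.arctan2(l[1],l[0]),3),"r",np.hypot(*l).round(4))
E
```

```text
0.03 lug right edge [-0.0464 -0.0807] cw 2.093 r 0.0931
0.03 lug root [-0.0387 -0.0534] cw 2.198 r 0.066
0.03 lugL [-0.0553 -0.0797] cw 2.177 r 0.0971
0.03 screw end [-0.0014 -0.089 ] cw 1.587 r 0.089
0.03 screw other [ 0.0366 -0.0909] cw 1.188 r 0.098
0.03 block top [ 0.0169 -0.0918] cw 1.389 r 0.0934
0.038 lug right edge [-0.0488 -0.0853] cw 2.09 r 0.0983
0.038 lug root [-0.0411 -0.0582] cw 2.186 r 0.0713
0.038 lugL [-0.0576 -0.0844] cw 2.17 r 0.1022
0.038 screw end [-0.0041 -0.0935] cw 1.615 r 0.0936
0.038 screw other [ 0.0336 -0.0955] cw 1.232 r 0.1012
0.038 block top [ 0.014  -0.0964] cw 1.426 r 0.0974
0.046 lug right edge [-0.0512 -0.0899] cw 2.088 r 0.1035
0.046 lug root [-0.0436 -0.0631] cw 2.175 r 0.0766
0.046 lugL [-0.0599 -0.089 ] cw 2.163 r 0.1073
0.046 screw end [-0.0068 -0.0981] cw 1.641 r 0.0983
0.046 screw other [ 0.0306 -0.1   ] cw 1.274 r 0.1046
0.046 block top [ 0.0112 -0.1009] cw 1.461 r 0.1015
```

>>> {"op": "jog_arm", "data": {
  "series": [
    [[-0.0035,0.0001,0],-0.051,0.08],
    [[-0.0069,0.0004,0],-0.102,0.08],
    [[-0.0103,0.0008,0],-0.153,0.08],
    [[-0.0137,0.0014,0],-0.204,0.08],
    [[-0.0171,0.0021,0],-0.255,0.08],
    [[-0.0205,0.003,0],-0.306,0.08],
    [[-0.0205,0.003,0],-0.306,0.08]
  ]
}}

```text
time_s: 20.3
position: [0.6141, -0.0649, 0.1103]
eef_rot: [-3.109, 0.012, -1.685]
force: [4.4, -2.0, -5.5]
finger_gap: 0.0122
```

```bash
python3 - <<'E'
from h import *
show(); arc(np.arange(1,8)*.03)
E
```

```text
20.3 [ 0.6141 -0.0649  0.1103] [-3.109  0.012 -1.685] F [ 4.44 -1.98 -5.5 ] gap 0.0122 q [-0.11  0.3  -0.09  1.15  0.01 -1.57]
c=0.166 r=0.0351  F_rad=4.60 F_ccw=-1.60
[-0.0026, 0.0001, 0.0] -0.038
[-0.0053, 0.0003, 0.0001] -0.076
[-0.0079, 0.0006, 0.0001] -0.115
[-0.0105, 0.0009, 0.0001] -0.153
[-0.0131, 0.0014, 0.0001] -0.191
[-0.0157, 0.0019, 0.0001] -0.229
[-0.0182, 0.0025, 0.0001] -0.267
```

>>> {"op": "jog_arm", "data": {
  "series": [
    [[-0.0018,0.0,0],-0.025,0.08],
    [[-0.0035,0.0001,0],-0.05,0.08],
    [[-0.0053,0.0002,0],-0.076,0.08],
    [[-0.007,0.0003,0],-0.1,0.08],
    [[-0.009,0.0005,0],-0.13,0.08],
    [[-0.009,0.0005,0],-0.13,0.08]
  ]
}}

```text
time_s: 20.9
position: [0.6145, -0.0611, 0.1102]
eef_rot: [-3.108, 0.009, -1.582]
force: [4.0, -1.9, -4.1]
finger_gap: 0.0123
```

```bash
python3 - <<'E'
from h import *
show(); arc(np.arange(1,4)*.03,C=(.5802,-.0612))
E
```

```text
20.9 [ 0.6145 -0.0611  0.1102] [-3.108  0.009 -1.582] F [ 3.99 -1.85 -4.14] gap 0.0123 q [-0.1   0.3  -0.09  1.15  0.01 -1.66]
c=0.076 r=0.0343  F_rad=3.99 F_ccw=-1.87
[-0.0026, 0.0001, 0.0] -0.038
[-0.0051, 0.0002, 0.0] -0.076
[-0.0077, 0.0005, 0.0001] -0.115
```

>>> {"op": "jog_arm", "data": {
  "series": [
    [[-0.0015,0.0,0],-0.02,0.08],
    [[-0.003,0.0001,0],-0.045,0.08],
    [[-0.003,0.0001,0],-0.045,0.08]
  ]
}}

```text
time_s: 21.2
position: [0.6145, -0.0597, 0.1103]
eef_rot: [-3.108, 0.008, -1.546]
force: [4.4, -1.6, -3.7]
finger_gap: 0.0121
```

>>> {"op": "jog_arm", "data": {
  "series": [
    [[-0.0015,0.0,0],-0.02,0.08],
    [[-0.003,0.0001,0],-0.045,0.08],
    [[-0.003,0.0001,0],-0.045,0.08]
  ]
}}

```text
time_s: 21.5
position: [0.6144, -0.0583, 0.1103]
eef_rot: [-3.107, 0.007, -1.51]
force: [4.4, -1.6, -4.6]
finger_gap: 0.0122
```

>>> {"op": "jog_arm", "data": {
  "series": [
    [[-0.0015,0.0001,0],-0.02,0.08],
    [[-0.003,0.0003,0],-0.045,0.08],
    [[-0.003,0.0003,0],-0.045,0.08]
  ]
}}

```text
time_s: 21.8
position: [0.6144, -0.0569, 0.1103]
eef_rot: [-3.107, 0.006, -1.474]
force: [5.4, -1.0, -4.5]
finger_gap: 0.0118
```

>>> {"op": "jog_arm", "data": {
  "series": [
    [[-0.0015,0.0002,0],-0.02,0.08],
    [[-0.003,0.0004,0],-0.045,0.08],
    [[-0.003,0.0004,0],-0.045,0.08]
  ]
}}

```text
time_s: 22.1
position: [0.6143, -0.0565, 0.1103]
eef_rot: [-3.106, 0.003, -1.438]
force: [5.9, -4.3, -5.7]
finger_gap: 0.012
```

Contact: motion stopped and the tangential force rose to about 5 N. I'll firm it slightly.

>>> {"op": "jog_arm", "data": {
  "series": [
    [[-0.0015,0.0002,0],0,0.08],
    [[-0.003,0.0004,0],0,0.08],
    [[-0.003,0.0004,0],0,0.08]
  ]
}}

```text
time_s: 22.4
position: [0.6143, -0.0564, 0.1103]
eef_rot: [-3.106, 0.0, -1.439]
force: [6.0, -5.6, -5.2]
finger_gap: 0.0118
```

>>> {"op": "jog_arm", "data": {
  "series": [
    [[0,0,0],0,0.08],
    [[0,0,0],0,0.3],
    [[0,0,0],0,0.55],
    [[0,0,0],0,0.55],
    [[0,0,0],0,0.55]
  ]
}}

```text
time_s: 22.9
position: [0.6141, -0.0563, 0.1106]
eef_rot: [-3.106, 0.001, -1.438]
force: [0.9, -0.2, -0.4]
finger_gap: 0.047
```

>>> {"op": "jog_arm", "data": {
  "series": [
    [[0,0,-0.08],0,0.6],
    [[0,0,-0.16],0,0.68],
    [[0,0,-0.2],0,0.68],
    [[0,0,-0.2],0,0.68]
  ]
}}

```text
time_s: 23.3
position: [0.6126, -0.0567, 0.1937]
eef_rot: [-3.101, -0.001, -1.438]
force: [0.2, -0.4, 0.2]
finger_gap: 0.0582
```

```bash
python3 - <<'E'
from h import *
show()
# released pawl pin TCP was (.4911,.0382,.102); pin rests at 1.75
print(go([.4875,.0385,.165],.0805+np.pi))
P=cams(); cv2.imwrite("pics/g.png",cv2.resize(P["side"]["frame"][215:335,300:420,::-1],None,fx=5,fy=5,interpolation=3))
for z in(.108,.111): X,_=tri(P|{},{"side":np.array([310.2,231.9])},z); print(X)
E
```

```text
23.3 [ 0.6126 -0.0567  0.1937] [-3.101e+00 -1.000e-03 -1.438e+00] F [ 0.18 -0.41  0.25] gap 0.0582 q [-0.1   0.27  0.05  1.31  0.01 -1.8 ]
([-0.2774, 0.2811, 0.0603], 2.066)
[0.48690565 0.04279329 0.108     ]
[0.48626086 0.04028138 0.111     ]
```

View pics/g.png

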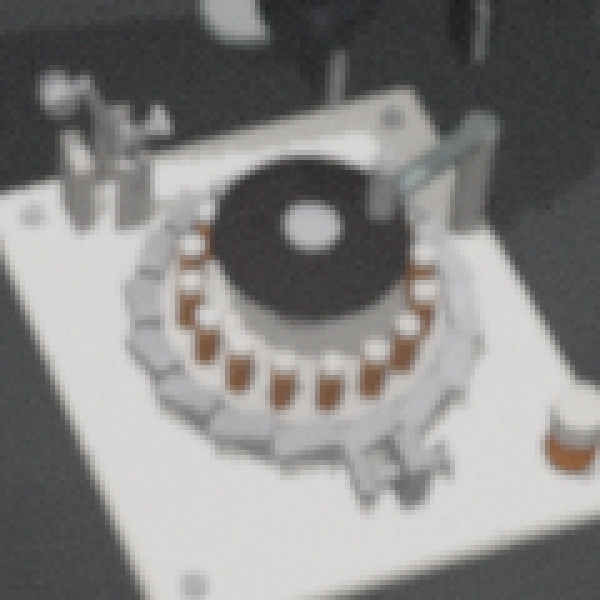

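The side view shows the lug against the screw end at ≈ (374,310), with the pawl still thrown back (pin ≈ (312,233)). Back to the pawl pin.

>>> {"op": "jog_arm", "data": {
  "series": [
    [[-0.277,0.281,0],1,0.68],
    [[-0.277,0.281,0],1,0.68],
    [[-0.277,0.281,0],1,0.68],
    [[-0.277,0.281,0],1,0.68],
    [[-0.277,0.281,0],1,0.68],
    [[-0.277,0.281,0],1,0.68]
  ]
}}

```text
time_s: 24.0
position: [0.4839, 0.0388, 0.1847]
eef_rot: [-3.119, 0.024, -2.226]
force: [-0.2, -0.3, 1.0]
finger_gap: 0.0582
```

>>> {"op": "jog_arm", "data": {
  "series": [
    [[0,0,0],1,0.68],
    [[0,0,0],1,0.68],
    [[0,0,0],1,0.68],
    [[0,0,0],1,0.68],
    [[0,0,0],1,0.68],
    [[0,0,0],1,0.68]
  ]
}}

```text
time_s: 24.6
position: [0.4829, 0.0387, 0.1827]
eef_rot: [3.14, 0.03, -3.016]
force: [0.0, 0.6, 0.1]
finger_gap: 0.0579
```

```bash
python3 - <<'E'
from h import *
show(); print(go([.489,.0384,.096],.0805+np.pi))
E
```

```text
24.6 [0.4829 0.0387 0.1827] [ 3.14   0.03  -3.016] F [0.02 0.63 0.11] gap 0.0579 q [ 0.08  0.03 -0.25  1.26  0.   -0.05]
([-0.0086, -0.003, 0.2172], 0.058)
```

>>> {"op": "jog_arm", "data": {
  "series": [
    [[-0.009,-0.003,0.08],0.058,0.68],
    [[-0.009,-0.003,0.15],0.058,0.68],
    [[-0.009,-0.003,0.2],0.058,0.68],
    [[-0.009,-0.003,0.215],0.058,0.68],
    [[-0.009,-0.003,0.215],0.058,0.68]
  ]
}}

```text
time_s: 25.1
position: [0.4878, 0.0384, 0.0952]
eef_rot: [3.139, 0.026, -3.061]
force: [-0.5, -0.3, 1.2]
finger_gap: 0.0578
```

>>> {"op": "jog_arm", "data": {
  "series": [
    [[0,0,0],0,0.3],
    [[0,0,0],0,0.1],
    [[0,0,0],0,0.1],
    [[0,0,0],0,0.1],
    [[0,0,0],0,0.1]
  ]
}}

```text
time_s: 25.6
position: [0.4884, 0.0379, 0.0963]
eef_rot: [3.14, 0.028, -3.061]
force: [-2.2, -3.8, 6.5]
finger_gap: 0.0147
```

```bash
python3 - <<'E'
from h import *
show()
s=st(); R=Ro.from_euler("xyz",s["eef_rot"]).as_matrix(); ex=np.array([np.cos(.0805),np.sin(.0805),0])
a0=2.177
for a in [2.1,2.0,1.85,1.7,1.55,1.4,1.25,1.1, .95,.8,.7,.6,.5,.46]:
    d=.0604*((np.cos(a)-np.cos(a0))*ex+np.array([0,0,np.sin(a)-np.sin(a0)])); print(a,(R.T@d/.4).round(4).tolist())
E
```

```text
25.6 [0.4884 0.0379 0.0963] [ 3.14   0.028 -3.061] F [-2.21 -3.78  6.48] gap 0.0147 q [ 0.08  0.07 -0.4   1.07  0.   -0.  ]
2.1 [-0.01, 0.0, -0.006]
2.0 [-0.0236, 0.0, -0.0126]
1.85 [-0.045, 0.0, -0.0198]
1.7 [-0.0673, 0.0001, -0.0238]
1.55 [-0.0899, 0.0001, -0.0243]
1.4 [-0.1123, 0.0001, -0.0216]
1.25 [-0.1341, 0.0001, -0.0154]
1.1 [-0.1548, 0.0001, -0.0061]
0.95 [-0.1738, 0.0001, 0.0062]
0.8 [-0.1907, 0.0, 0.0212]
0.7 [-0.2007, 0.0, 0.0325]
0.6 [-0.2095, 0.0, 0.0448]
0.5 [-0.217, 0.0, 0.0578]
0.46 [-0.2196, 0.0, 0.0633]
```

Gripped (gap 14.7 mm). I'll swing it down.

>>> {"op": "jog_arm", "data": {
  "series": [
    [[-0.01,0,-0.006],0,0.1],
    [[-0.0236,0,-0.0126],0,0.1],
    [[-0.045,0,-0.0198],0,0.1],
    [[-0.0673,0,-0.0238],0,0.1],
    [[-0.09,0,-0.0243],0,0.1],
    [[-0.1123,0,-0.0216],0,0.1],
    [[-0.1341,0,-0.0154],0,0.1],
    [[-0.1548,0,-0.006],0,0.1]
  ]
}}

```text
time_s: 26.4
position: [0.5503, 0.0429, 0.1008]
eef_rot: [3.14, 0.028, -3.062]
force: [-3.9, -1.4, 3.2]
finger_gap: 0.0143
```

```bash
python3 - <<'E'
from h import *
show()
s=st(); R=Ro.from_euler("xyz",s["eef_rot"]).as_matrix(); ex=np.array([np.cos(.0805),np.sin(.0805),0])
d0=np.array([.4884,.0379,.0963])-s["position"]
a0=2.177
for a in [1.1,.95,.8,.7,.6,.53,.48,.46]:
    d=d0+.0604*((np.cos(a)-np.cos(a0))*ex+np.array([0,0,np.sin(a)-np.sin(a0)])); print(a,(R.T@d/.4).round(4).tolist())
E
```

```text
26.4 [0.5503 0.0429 0.1008] [ 3.14   0.028 -3.062] F [-3.88 -1.39  3.17] gap 0.0143 q [ 0.08  0.18 -0.26  1.1   0.   -0.  ]
1.1 [0.0007, -0.0001, 0.0009]
0.95 [-0.0183, -0.0001, 0.0132]
0.8 [-0.0352, -0.0001, 0.0281]
0.7 [-0.0452, -0.0001, 0.0395]
0.6 [-0.054, -0.0001, 0.0517]
0.53 [-0.0594, -0.0001, 0.0608]
0.48 [-0.0629, -0.0001, 0.0675]
0.46 [-0.0642, -0.0001, 0.0702]
```

>>> {"op": "jog_arm", "data": {
  "series": [
    [[-0.009,0,0.006],0,0.1],
    [[-0.0183,0,0.0132],0,0.1],
    [[-0.027,0,0.0205],0,0.1],
    [[-0.0352,0,0.028],0,0.1],
    [[-0.0452,0,0.0395],0,0.1],
    [[-0.054,0,0.0517],0,0.1],
    [[-0.057,0,0.056],0,0.1],
    [[-0.057,0,0.056],0,0.1]
  ]
}}

```text
time_s: 27.2
position: [0.5764, 0.0451, 0.0808]
eef_rot: [3.14, 0.033, -3.061]
force: [1.6, -1.3, 7.4]
finger_gap: 0.0143
```

>>> {"op": "jog_arm", "data": {
  "series": [
    [[0,0,0],0,0.3],
    [[0,0,0],0,0.68],
    [[0,0,0],0,0.68],
    [[0,0,0],0,0.68]
  ]
}}

```text
time_s: 27.6
position: [0.5762, 0.0452, 0.0805]
eef_rot: [3.14, 0.033, -3.061]
force: [0.4, 0.3, 0.5]
finger_gap: 0.058
```

>>> {"op": "jog_arm", "data": {
  "series": [
    [[0,0,-0.1],0,0.68],
    [[0,0,-0.2],0,0.68],
    [[0,0,-0.28],0,0.68],
    [[0,0,-0.28],0,0.68]
  ]
}}

```text
time_s: 28.0
position: [0.5747, 0.0449, 0.1977]
eef_rot: [3.14, 0.041, -3.061]
force: [0.2, -0.4, 0.9]
finger_gap: 0.058
```

```bash
python3 - <<'E'
from h import *
show(); print(go([.6141,-.0563,.165],-1.438))
P=cams(); cv2.imwrite("pics/i.png",cv2.resize(P["side"]["frame"][215:335,300:420,::-1],None,fx=5,fy=5,interpolation=3))
E
```

```text
28.0 [0.5747 0.0449 0.1977] [ 3.14   0.041 -3.061] F [ 0.2  -0.44  0.87] gap 0.058 q [ 0.08  0.19 -0.04  1.3   0.   -0.  ]
([-0.0745, -0.2603, 0.0842], -2.067)
```

View pics/i.png

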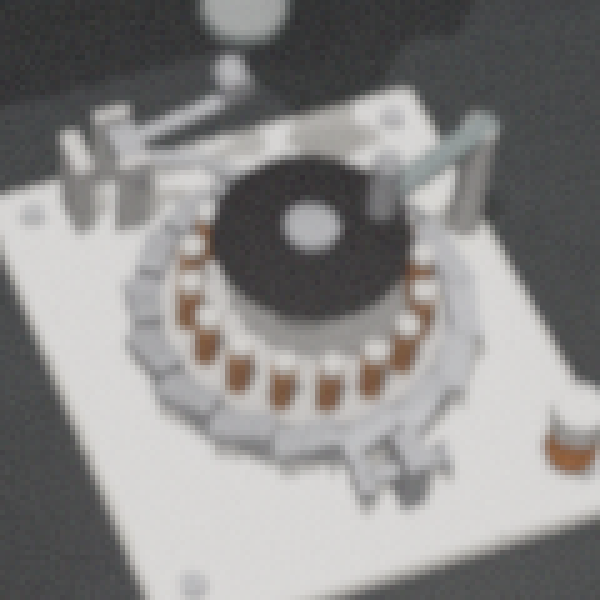

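Pawl is down on the teeth (pin ≈ (346,229), nose on the ring), and the lug is still at the screw. Back to the knob pin.

>>> {"op": "jog_arm", "data": {
  "series": [
    [[-0.0745,-0.26,0],-1,0.68],
    [[-0.0745,-0.26,0],-1,0.68],
    [[-0.0745,-0.26,0],-1,0.6],
    [[-0.0745,-0.26,0],-1,0.55],
    [[-0.0745,-0.26,0],-1,0.55],
    [[-0.0745,-0.26,0],-1,0.55]
  ]
}}

```text
time_s: 28.7
position: [0.6102, -0.0568, 0.1914]
eef_rot: [-3.122, 0.023, -2.272]
force: [-0.6, -0.4, 0.1]
finger_gap: 0.0469
```

>>> {"op": "jog_arm", "data": {
  "series": [
    [[0,0,0],-1,0.55],
    [[0,0,0],-1,0.55],
    [[0,0,0],-1,0.55],
    [[0,0,0],-1,0.55],
    [[0,0,0],-1,0.55],
    [[0,0,0],-1,0.55]
  ]
}}

```text
time_s: 29.3
position: [0.6093, -0.0567, 0.1892]
eef_rot: [-3.114, 0.003, -1.483]
force: [0.6, 0.1, -0.3]
finger_gap: 0.0467
```

```bash
python3 - <<'E'
from h import *
show(); print(go([.6141,-.0563,.109],-1.438))
E
```

```text
29.3 [ 0.6093 -0.0567  0.1892] [-3.114e+00  3.000e-03 -1.483e+00] F [ 0.56  0.09 -0.29] gap 0.0467 q [-0.1   0.27  0.05  1.32  0.01 -1.76]
([0.0007, -0.0065, 0.2006], -0.057)
```

>>> {"op": "jog_arm", "data": {
  "series": [
    [[0.0007,-0.0065,0.08],-0.057,0.55],
    [[0.0007,-0.0065,0.15],-0.057,0.55],
    [[0.0007,-0.0065,0.19],-0.057,0.55],
    [[0.0007,-0.0065,0.2],-0.057,0.55],
    [[0.0007,-0.0065,0.2],-0.057,0.55]
  ]
}}

```text
time_s: 29.8
position: [0.613, -0.0561, 0.1075]
eef_rot: [-3.117, 0.003, -1.438]
force: [0.0, -0.1, 0.0]
finger_gap: 0.047
```

>>> {"op": "jog_arm", "data": {
  "series": [
    [[0,0,0],0,0.3],
    [[0,0,0],0,0.1],
    [[0,0,0],0,0.08],
    [[0,0,0],0,0.08]
  ]
}}

```text
time_s: 30.2
position: [0.6143, -0.0561, 0.1087]
eef_rot: [-3.114, 0.002, -1.438]
force: [3.3, 0.7, 1.7]
finger_gap: 0.0121
```

```bash
python3 - <<'E'
from h import *
show(); arc(-np.arange(1,9)*.05,C=(.5802,-.0612))
E
```

```text
30.2 [ 0.6143 -0.0561  0.1087] [-3.114e+00  2.000e-03 -1.438e+00] F [3.26 0.69 1.71] gap 0.0121 q [-0.1   0.3  -0.09  1.15  0.01 -1.8 ]
c=-0.068 r=0.0345  F_rad=3.32 F_ccw=0.20
[0.0043, 0.0, -0.0] 0.064
[0.0086, 0.0003, -0.0] 0.127
[0.0129, 0.0008, -0.0001] 0.191
[0.0171, 0.0015, -0.0001] 0.255
[0.0213, 0.0023, -0.0001] 0.318
[0.0255, 0.0035, -0.0002] 0.382
[0.0296, 0.0048, -0.0002] 0.446
[0.0336, 0.0063, -0.0002] 0.509
```

>>> {"op": "jog_arm", "data": {
  "series": [
    [[0.0043,0,0],0.064,0.08],
    [[0.0086,0.0003,0],0.127,0.08],
    [[0.0129,0.0008,0],0.191,0.08],
    [[0.0171,0.0015,0],0.255,0.08],
    [[0.0213,0.0023,0],0.318,0.08],
    [[0.0255,0.0035,0],0.382,0.08],
    [[0.0296,0.0048,0],0.446,0.08],
    [[0.0336,0.0063,0],0.509,0.08]
  ]
}}

```text
time_s: 31.0
position: [0.6134, -0.0689, 0.1087]
eef_rot: [-3.118, 0.014, -1.839]
force: [1.0, 3.3, -0.1]
finger_gap: 0.0121
```

>>> {"op": "jog_arm", "data": {
  "series": [
    [[0,0,0],0,0.08],
    [[0,0,0],0,0.08],
    [[0,0,0],0,0.08],
    [[0,0,0],0,0.08]
  ]
}}

```text
time_s: 31.4
position: [0.6133, -0.0691, 0.1087]
eef_rot: [-3.118, 0.014, -1.839]
force: [1.5, -0.5, -1.4]
finger_gap: 0.012
```

```bash
python3 - <<'E'
from h import *
show(); arc(-np.arange(1,9)*.05,C=(.5802,-.0612))
P=cams(); cv2.imwrite("pics/j.png",cv2.resize(P["side"]["frame"][215:335,300:420,::-1],None,fx=5,fy=5,interpolation=3))
E
```

```text
31.4 [ 0.6133 -0.0691  0.1087] [-3.118  0.014 -1.839] F [ 1.55 -0.52 -1.42] gap 0.012 q [-0.12  0.3  -0.09  1.15  0.01 -1.42]
c=0.315 r=0.0340  F_rad=1.63 F_ccw=-0.14
[0.0043, -0.0, -0.0001] 0.064
[0.0085, 0.0001, -0.0001] 0.127
[0.0127, 0.0005, -0.0002] 0.191
[0.0169, 0.0011, -0.0003] 0.255
[0.0211, 0.0019, -0.0003] 0.318
[0.0253, 0.003, -0.0004] 0.382
[0.0293, 0.0042, -0.0005] 0.446
[0.0333, 0.0056, -0.0006] 0.509
```

```bash
python3 - <<'E'
import cv2
i=cv2.imread("pics/i.png",0);j=cv2.imread("pics/j.png",0)
for n,(x0,y0,x1,y1) in {"pin":(205,48,258,100),"post":(55,125,160,230)}.items():
    t=i[y0:y1,x0:x1]; m=cv2.matchTemplate(j[y0-40:y1+40,x0-40:x1+40],t,cv2.TM_CCOEFF_NORMED); _,v,_,l=cv2.minMaxLoc(m); print(n,round(v,3),"shift px",(l[0]-40)/5,(l[1]-40)/5)
cv2.imwrite("pics/k.png",cv2.hconcat([cv2.resize(x[30:250,40:300],None,fx=1.5,fy=1.5) for x in(i,j)]))
E
```

```text
pin 0.951 shift px 0.0 0.0
post 0.861 shift px 0.0 0.0
```

Pin height is the same as one tooth earlier, so the first click dropped. Second click next.

>>> {"op": "jog_arm", "data": {
  "series": [
    [[0.0043,0,0],0.064,0.08],
    [[0.0085,0.0001,0],0.127,0.08],
    [[0.0127,0.0005,0],0.191,0.08],
    [[0.0169,0.0011,0],0.255,0.08],
    [[0.0211,0.0019,0],0.318,0.08],
    [[0.0253,0.003,0],0.382,0.08],
    [[0.0293,0.0042,0],0.446,0.08],
    [[0.0333,0.0056,0],0.509,0.08]
  ]
}}

```text
time_s: 32.3
position: [0.6079, -0.0804, 0.1087]
eef_rot: [-3.126, 0.024, -2.24]
force: [1.6, 3.7, 0.5]
finger_gap: 0.0123
```

>>> {"op": "jog_arm", "data": {
  "series": [
    [[0,0,0],0,0.08],
    [[0,0,0],0,0.08],
    [[0,0,0],0,0.08]
  ]
}}

```text
time_s: 32.6
position: [0.6077, -0.0805, 0.1087]
eef_rot: [-3.126, 0.024, -2.239]
force: [0.7, -0.8, -0.0]
finger_gap: 0.0117
```

```bash
python3 - <<'E'
from h import *
show(); arc(np.arange(1,5)*.03,C=(.5802,-.0612))
P=cams(); j=cv2.resize(P["side"]["frame"][215:335,300:420,::-1],None,fx=5,fy=5,interpolation=3)
cv2.imwrite("pics/l.png",j); i=cv2.imread("pics/i.png",0); j=cv2.imread("pics/l.png",0)
for n,(x0,y0,x1,y1) in {"pin":(205,48,258,100),"post":(55,125,160,230)}.items():
    t=i[y0:y1,x0:x1]; m=cv2.matchTemplate(j[y0-40:y1+40,x0-40:x1+40],t,cv2.TM_CCOEFF_NORMED); _,v,_,l=cv2.minMaxLoc(m); print(n,round(v,3),"shift px",(l[0]-40)/5,(l[1]-40)/5)
E
```

```text
32.6 [ 0.6077 -0.0805  0.1087] [-3.126  0.024 -2.239] F [ 0.67 -0.78 -0.04] gap 0.0117 q [-0.14  0.3  -0.1   1.15  0.01 -1.04]
c=0.692 r=0.0336  F_rad=1.00 F_ccw=-0.26
[-0.0025, 0.0002, 0.0001] -0.038
[-0.005, 0.0004, 0.0001] -0.076
[-0.0075, 0.0008, 0.0002] -0.115
[-0.01, 0.0012, 0.0002] -0.153
pin 0.935 shift px 0.0 0.0
post 0.831 shift px 0.0 0.0
```

>>> {"op": "jog_arm", "data": {
  "series": [
    [[-0.0015,0.0001,0],0,0.08],
    [[-0.003,0.0002,0],-0.03,0.08],
    [[-0.003,0.0002,0],-0.03,0.08]
  ]
}}

```text
time_s: 33.0
position: [0.6083, -0.0797, 0.1087]
eef_rot: [-3.126, 0.023, -2.215]
force: [-1.1, -2.2, 0.1]
finger_gap: 0.0116
```

>>> {"op": "jog_arm", "data": {
  "series": [
    [[-0.0015,0.0001,0],0,0.08],
    [[-0.003,0.0002,0],-0.03,0.08],
    [[-0.003,0.0002,0],-0.03,0.08]
  ]
}}

```text
time_s: 33.3
position: [0.609, -0.0786, 0.1087]
eef_rot: [-3.125, 0.022, -2.19]
force: [0.4, -1.6, 0.1]
finger_gap: 0.0119
```

>>> {"op": "jog_arm", "data": {
  "series": [
    [[-0.0015,0.0001,0],0,0.08],
    [[-0.003,0.0002,0],-0.03,0.08],
    [[-0.003,0.0002,0],-0.03,0.08]
  ]
}}

```text
time_s: 33.6
position: [0.6098, -0.0775, 0.1087]
eef_rot: [-3.125, 0.022, -2.166]
force: [-0.1, -0.8, -0.7]
finger_gap: 0.0121
```

>>> {"op": "jog_arm", "data": {
  "series": [
    [[-0.0012,0.0001,0],0,0.08],
    [[-0.0025,0.0002,0],-0.03,0.08],
    [[-0.0025,0.0002,0],-0.03,0.08]
  ]
}}

```text
time_s: 33.9
position: [0.6101, -0.077, 0.1087]
eef_rot: [-3.124, 0.021, -2.142]
force: [-2.0, -4.6, -0.6]
finger_gap: 0.0119
```

>>> {"op": "jog_arm", "data": {
  "series": [
    [[-0.0015,0.0001,0],0,0.08],
    [[-0.003,0.0002,0],0,0.08],
    [[-0.003,0.0002,0],0,0.08]
  ]
}}

```text
time_s: 34.2
position: [0.6101, -0.0769, 0.1087]
eef_rot: [-3.124, 0.019, -2.142]
force: [-2.5, -6.3, 1.2]
finger_gap: 0.0117
```

Tooth bears firmly on the pawl (no motion, about 6.7 N tangential, so about 2.3 N on the pawl). I'll release and rise.

>>> {"op": "jog_arm", "data": {
  "series": [
    [[0,0,0],0,0.08],
    [[0,0,0],0,0.3],
    [[0,0,0],0,0.55],
    [[0,0,0],0,0.55],
    [[0,0,0],0,0.55]
  ]
}}

```text
time_s: 34.7
position: [0.6103, -0.0765, 0.1088]
eef_rot: [-3.124, 0.019, -2.142]
force: [-0.3, -0.9, -0.5]
finger_gap: 0.0471
```

>>> {"op": "jog_arm", "data": {
  "series": [
    [[0,0,-0.08],0,0.55],
    [[0,0,-0.16],0,0.55],
    [[0,0,-0.3],0,0.55],
    [[0,0,-0.3],0,0.55],
    [[0,0,-0.3],0,0.55]
  ]
}}

```text
time_s: 35.2
position: [0.6084, -0.0773, 0.2312]
eef_rot: [-3.12, 0.022, -2.142]
force: [0.3, 0.4, -0.7]
finger_gap: 0.047
```

```bash
python3 - <<'E'
from h import *
show()
P=cams(); cv2.imwrite("pics/m.png",cv2.resize(P["side"]["frame"][205:335,290:420,::-1],None,fx=4.5,fy=4.5,interpolation=3))
E
```

```text
35.2 [ 0.6084 -0.0773  0.2312] [-3.12   0.022 -2.142] F [ 0.25  0.39 -0.69] gap 0.047 q [-0.13  0.27  0.14  1.41  0.01 -1.13]
```

View pics/m.png

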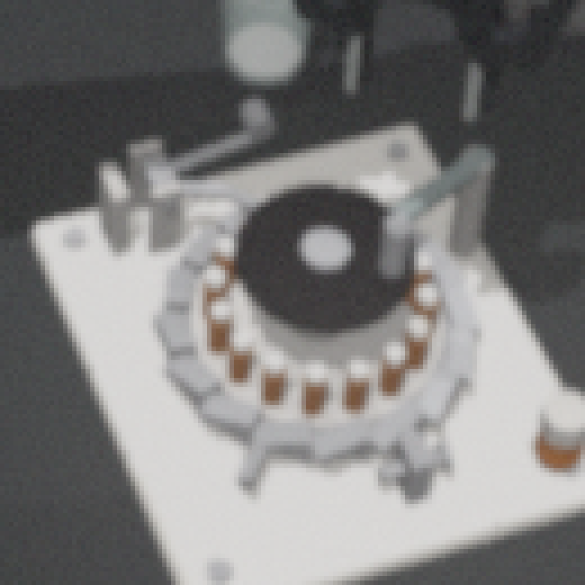

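Pawl is seated (pin ≈ (347,230)), the lug at ≈ (346,311) is well off the screw, the gripper is clear, and the septa jar and beaker are where they were. Handing in.

```bash
python3 -c "
from rig import r
print(r.close_job())"
```

```text
the job is handed in; nothing more can be done
None
```

I ran the whole sequence and handed the job in at about 35 s of the 72 s allowed. The hand-in reports no verdict, so what follows rests on my own readings.

- **Pawl thrown back:** I swung it over and released it. A fit to the path put it at about 1.6 rad, and the picture showed it staying back.
- **Carousel home:** I wound the knob back by feel until the lug stopped on the screw. The pin force was about 6.3 N, which I put at about 1.6 N on the stop.
- **Pawl lowered and two clicks:** I let the pawl down onto the teeth, then wound two clicks with a pause after the first. After each click the pawl pin sat at the same height in the side image as at home, which fits the pawl having dropped.
- **Eased back:** I turned back until motion stopped at about 6.7 N on the pin, about 2.3 N on the pawl. Then I let go and raised the arm clear.

In the last picture the pawl is seated, the lug is clear of the stop, the gripper touches nothing, and the septa jar and beaker are in place. The other bystanders were out of that crop, so I did not recheck them.

Two things did not go to plan:

- **Wrist joint at its limit:** An early turn the wrong way ran the wrist joint to its limit, reading 3.141 rad, and tilted the tool by about 5°. I worked most of that out at the opposite limit, leaving 1–2° of tilt. I saw no sign that a limit was passed.
- **Carousel angle from the camera:** This read about 0.08 rad below the value implied by the tooth contact, taken as 0.64 rad. I relied on feel for the contacts and never measured the final angle directly.

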